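# Reset the tripped breaker under its clip-in cover

### The job

The bench supply has tripped. Pinch the two side tabs of the dark plastic cover on top of the grey supply box together and lift the cover off, push the breaker's reset button underneath fully in so that it stays in, then click the cover back into its mouth, sitting flush with both tabs sprung out again. Be gentle: squeeze the tabs only as hard as they need, feel for the end of the button's stroke, never pull, lever or ram the cover while it is caught, and leave the tape roll, the jar and the screwdriver where they are.

Things in the scene. Friction and masses are not known exactly. Their poses are not given: they have to be found in the camera images.
- supply_box: Grey sheet-steel supply box screwed to the bench, never moves. Origin on the bench straight under the centre of the mouth in its flat top; x to its back (conduit bends down into the bench, out to x = +136 mm), y left, z up. Case x -60 to +60 (outlet flaps in front to -73), y -70 to +110, 62 mm high. Keep the push on box, breaker and button under 35 N.
- right_end (a point): Foot of the middle of the box's right (-y) end wall, on the bench. A mounting ear 3 mm high reaches 19 mm beyond it (another at the left end); past that the bench is bare for 15 cm to the right, room to set the cover down.
- mouth (a point): Centre of the mouth, level with the box's top face (62 mm high). Mouth 72 mm (box x) by 50 mm (box y) in a 4 mm thick top plate. In its middle stands the breaker, a grey block 44 (x) by 19 mm (y), top between 1 mm below and 13 mm above the box's top face: makes differ in height, which is not measured. The round white reset button, 14 mm across, is on the mouth's vertical axis.
- reset_button (a joint): Reset button, pushed straight down: 0 = popped out (tripped), 0.007 m = fully in on its stop; over 0.0065 counts as in. Popped out, its top stands 8 to 24 mm above the box's top face, fully in 3 to 17 mm (it follows the breaker's height). It moves against some 4 N and stays where it is left; past the end of its stroke the force rises steeply, stop pushing at about 9 N.
- cover: Dark grey moulded cover, 0.09 to 0.19 kg, clipped into the mouth (axes as the box's). Origin: centre of its flange's underside; when home this is the point 'mouth', the flange resting on the box's top face. Flange 84 (x) by 60 mm (y), 3 mm thick; crown 72 by 50 mm. Fingers may press on it with at most 60 N in all (30 N a tab), and it may bear on the box with at most 40 N.
- crown (a point): Centre of the cover's flat top, 36 mm above the cover's origin. Held pinched, the cover goes back into the mouth freely; let go once the flange is down and the tabs spring out under the mouth's edge. Unpinched, its bevelled hooks click in under a push of some 15 N (press on the side that still stands proud).
- skirt_foot (a point): Centre of the lower edge of the cover's skirt, 17.5 mm below its origin. The skirt has a rounded edge and fits the mouth with about 1.2 mm of play on each side, so a miss lands on the rim. On the bench the cover stands upright on the skirt.
- tab_left_pad (a point): Middle of the outer face of the ribbed thumb pad of the tab on the cover's +y side: 31 mm from the cover's middle, 14 mm above its origin; pad 20 mm wide (x), 14 mm high. The two pads are 62 mm apart. The tab's hook, 5 to 16 mm below the cover's origin, catches under the mouth's edge; flat above, bevelled below.
- tab_right_pad (a point): The same on the -y side. Pinching takes about 4 N each to begin, 9 N and 2 mm each to clear the hooks, 13 N and 3.3 mm to the stops. Both hooks must be clear at once, so the pinch must be centred: with one tab on its stop and the other barely moved the cover stays caught.
- tab_left (a joint): Tab on the cover's +y side, angle inward about its hinge near the crown: 0 = sprung out, hook caught; about 0.1 rad clears the hook, 0.17 rad is its stop.
- tab_right (a joint): The same for the tab on the cover's -y side.
- tape_roll: Bystander: roll of grey tape lying flat, 100 mm across, 48 mm high, origin under its centre.
- bits_jar: Bystander: open clear jar with odd bits, 63 mm across, 55 mm high at most, origin under its centre.
- screwdriver: Bystander: yellow-black screwdriver, 155 mm long along its y, 24 mm thick, origin under its middle.

How it is judged:
On the way, in this order (a step that is already met when the one before it is completed fails the run):
1. the cover is off the box, clear of its mouth (distance between cover and mouth above 0.06 m), for 0.2 s.
2. the reset button is pushed fully in (value of joint reset_button above 0.0065 m), for 0.2 s.
At the end, for the whole second after the job is handed in: The reset button is in (over 6.5 mm of its 7 mm stroke), and the cover is back in the mouth at rest: flange within 1.5 mm of the box's top face, centre within 3 mm of the mouth's, not tilted more than 0.05 rad, both tabs sprung out (under 0.03 rad) (value of joint reset_button above 0.0065 m and z of cover in the frame of mouth below 0.0015 m and horizontal distance between cover and mouth below 0.003 m and angle between cover's own z axis and vertical below 0.05 rad and value of joint each of tab_left, tab_right below 0.03 rad and linear speed of cover below 0.01 m/s); the robot touches nothing.
It fails at once if the tabs are pinched or the cover is gripped with more than 60 N in all (30 N a tab) (contact force between the fingers and cover above 60 N).
It fails at once if the cover is pulled, levered or rammed against the box with more than 40 N (contact force between cover and supply_box above 40 N).
It fails at once if the fingers press on the box, its breaker or the button with more than 35 N (contact force between the fingers and supply_box above 35 N).
It fails at once if a bystander (tape roll, jar, screwdriver) is moved by more than 20 mm (distance of any of tape_roll, bits_jar, screwdriver from where it was at the start of the episode above 0.02 m).
It also fails if it takes over 69 s, if anything falls off the work surface, if the arm or the gripper's body presses on something with over 40 N, if the wrist force passes 120 N, or if a joint passes its speed limit or range.

### The arm

A 6-joint arm with a two-finger parallel gripper is mounted at the origin on a cart in front of the work surface, level with it; the furniture and walls round the work are solid. World frame = base frame: x ahead of the robot, y to its left, z up, the work surface at z = 0. Lengths are in m, angles in rad, forces in N, time in s.
With the tool pointing down it reaches from about 0.35 to 0.975 m from the base axis. Payload 4.9 kg.
Tool frame: the origin (TCP) lies on the centre line of the jaws, within the pads' length; the fingertips stand manip.tip_reach ahead of it and the grasp point (between the pads) is the TCP (manip.tip_reach is the distance from the TCP to the fingertips, in m); z points along the fingers, y is the line along which they close (so a half turn about z gives the same grasp; the last joint's range is limited). The gripper opens to 85 mm and grips with 20 to 120 N. Pads are 22 mm wide; open, the fingers measure 114 mm over their backs; the gripper's body (76 mm by 85 mm) begins 54 mm behind the grasp point. The pads swing forward as they close: fully open they stand 13 mm farther back than shut.
Start: joints at [1.12, 0.053, 1.613, -0, 1.476, -0.119], TCP at [0.204, 0.591, 0.25] pointing down, gripper open.
Joint ranges: [-3.01, 3.01], [-1.01, 2.22], [0.06, 2.58], [-1.02, 4.17], [0.09, 2.62], [-3.14, 3.14]. Speed limits (rad/s): [2.57, 2.57, 3.14, 3.14, 3.14, 3.14].

### API

Orientations are given as a unit quaternion [w, x, y, z].
In Python, from plant import manip gives the robot as it stands. The module is installed in compiled form; this text tells all that it offers.
- The arm moves only by the tool move_arm, never from a script. Its argument "rows" is a list of rows, each a list of 7 numbers: the shift along the tool's x, y, z in cm, then the turn, a rotation vector about the tool's x, y, z in degrees, then the opening, from -1 (shut) to 1 (fully open). In form: [[tx, ty, tz, ax, ay, az, jaw], ...]. A call has 1 to 20 rows; each row shifts and turns the commanded pose from where the row before left it, along the tool's axes as they then stand; what a row does not reach is not made up. A row lasts 1/12 s, in which the tool goes at most 41.7 mm and 7.16 degrees, less where a joint would pass 70% of its speed; a pose out of reach is approached as far as the arm can. A call is refused whole if a number of a shift passes 4.17 or a number of a turn 7.16, either way. A call with a gripper value outside its range is refused whole. The fingers move at their own pace and stop on an object; the grip force is fixed at half the most. Time passes only in rows, so rows that do not move let the fingers close. It gives the time, the measured TCP pose, the force, the opening and the grip force at its end, in the units of the state.
- manip.state(): the state, without advancing time (a new reading comes with each control period).
- manip.grab_frame(name): name is "scene" or "top"; returns a dict with "img" (400x640x3 uint8, blue, green, red), "mtx" (3x3 intrinsics, pixels), "k1" (the pictures are not rectified: a ray, as slopes to the right and down, at radius r is drawn at 1 + k1 r^2 times it, then the intrinsics apply), "R" (3x3) and "t" (3): a world point X has camera coordinates R X + t. Camera axes: x right, y down, z forward; pixel columns grow to the right and rows downward; lengths in m; the calibration is good to about 2 mm. A picture is of the moment at which its call begins. There is no depth.
- manip.job_done(): hands the job in; it is judged then, once.
The state is a dict: "time": time; "joint_pos": joint angles; "joint_vel": joint speeds; "joint_efforts": joint torques, N m; "tool_pos": TCP position; "tool_rot": TCP orientation; "contact_force": force on the tool from outside, world axes, zero at the start; "ft_torque": the same for the moment, N m; "gripper_width": opening from 0.0 (shut) to 1.0 (fully open); "grasp_force": force on a finger pad.
Only numpy, scipy, OpenCV 4.12 (cv2) and the standard library are available. Lean on these libraries where they do the work, as an engineer would, in place of code of your own. Each camera call takes 0.05 s, during which the arm holds its last target. There are 200 camera calls.

## Working session

There is one attempt and no reset: what is moved stays moved. The work goes in short steps, Python scripts to look and compute and a tool call to move; the robot and the scene stay as the last step left them, time stands still between calls to the robot, and variables do not carry over. Pictures are saved under pics/ and viewed, at most 10 in all, crops included, and the job is handed in when it is done.

Besides the shell and the picture viewer there is one more tool, called as name([rows], argument=value, ...), one row to a line, values as JSON. move_arm: Moves the arm, as the interface text tells. Its arguments: {"type":"object","properties":{"rows":{"type":"array","items":{"type":"array","items":{"type":"number"}}}},"required":["rows"]}

```bash
mkdir -p pics
python3 - <<'E'
from plant import manip
import cv2
print(manip.state(), manip.tip_reach)
for n in("scene","top"):
    f=manip.grab_frame(n); cv2.imwrite(f"pics/{n}0.png",f["img"]); print(n,f["mtx"],f["k1"],f["R"],f["t"])
E
```

```text
{'time': 0.0, 'joint_pos': array([ 1.11996872e+00,  5.33792269e-02,  1.61432630e+00, -1.29160268e-05,
        1.47598997e+00, -1.19030657e-01]), 'joint_vel': array([-3.05269951e-04,  5.06868688e-05,  4.57952187e-04,  3.28546902e-04,
        1.38569579e-03, -1.05681462e-03]), 'joint_efforts': array([ 9.17788602e-04, -3.93696356e+01, -3.70175171e+01, -2.69451175e-05,
        7.23664052e-03,  8.48979852e-06]), 'tool_pos': array([0.20334884, 0.59036494, 0.24902982]), 'tool_rot': array([-2.89373921e-04,  1.65137836e-01,  9.86269937e-01, -1.01083550e-03]), 'contact_force': array([-0.25577975,  0.01678475,  0.35814407]), 'ft_torque': array([-0.03155964,  0.00158493,  0.02710205]), 'grasp_force': 0.0, 'gripper_width': 1.0011175781557202} 0.019
scene [[465.66332451   0.         322.0306706 ]
 [  0.         465.66332451 192.26816725]
 [  0.           0.           1.        ]] -0.12268790216254424 [[ 0.78254518 -0.62222396  0.02145663]
 [-0.39581457 -0.52381028 -0.75429014]
 [ 0.4805766   0.58177326 -0.65619052]] [-0.44200867  0.27834707  1.17813707]
top [[469.20928174   0.         310.66772767]
 [  0.         469.20928174 202.12737341]
 [  0.           0.           1.        ]] -0.015603438889608344 [[ 0.0470841  -0.99887238 -0.0060871 ]
 [-0.97909475 -0.04494293 -0.19837744]
 [ 0.19788018  0.01530027 -0.9801068 ]] [-0.04157145  0.56665607  1.17326977]
```

View pics/scene0.png

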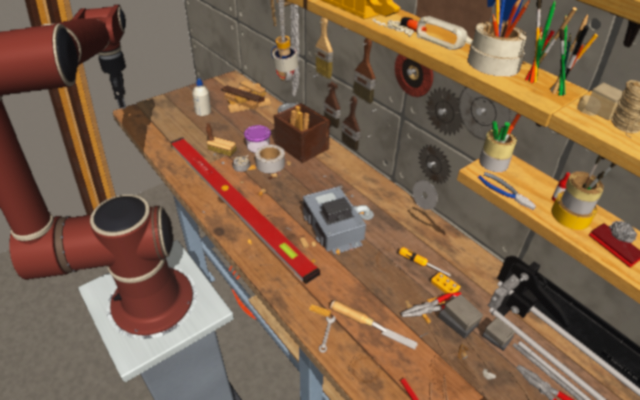

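View pics/top0.png

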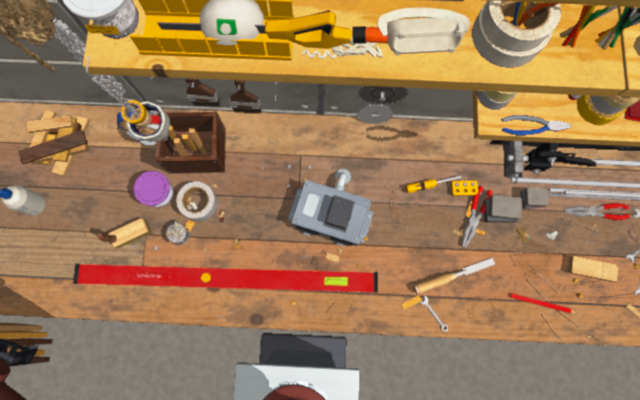

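The box sits at about (332,212) in top and (335,218) in scene. The tape roll (195,200), jar (176,232) and screwdriver (433,185) in top are well clear of it. Next I'll enlarge the box.

Run:
```python
import cv2,numpy as np
a=cv2.imread("pics/top0.png")[165:250,280:380]; b=cv2.imread("pics/scene0.png")[175:260,290:390]
cv2.imwrite("pics/c0.png",np.vstack([cv2.resize(x,None,fx=3.5*2,fy=3.5,interpolation=cv2.INTER_CUBIC) if 0 else cv2.resize(x,(600,300) if 0 else (353,300),interpolation=cv2.INTER_CUBIC) for x in(a,b)]) if 0 else np.hstack([cv2.resize(x,(400,340),interpolation=cv2.INTER_CUBIC) for x in(a,b)]))
```

```text
(no output)
```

View pics/c0.png

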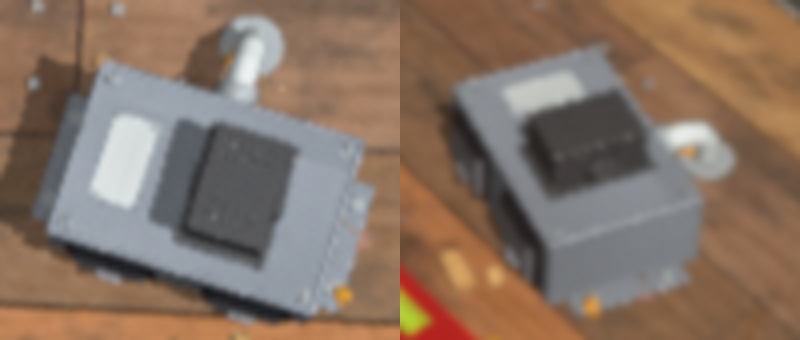

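```bash
cat > h.py <<'E'
import numpy as np,cv2
from scipy.optimize import least_squares
from scipy.spatial.transform import Rotation as Ro
def proj(f,P):
    P=np.atleast_2d(P); C=P@f["R"].T+f["t"]; s=C[:,:2]/C[:,2:]; s=s*(1+f["k1"]*(s**2).sum(1,keepdims=True))
    return s*f["mtx"][0,0]+f["mtx"][:2,2]
def ray(f,uv,z):
    uv=np.array(uv,float)
    g=lambda p:proj(f,[p[0],p[1],z])[0]-uv
    return least_squares(g,[.6,0]).x
def w(p,L):
    c,s=np.cos(p[2]),np.sin(p[2]); L=np.atleast_2d(L).astype(float)
    return np.c_[p[0]+c*L[:,0]-s*L[:,1],p[1]+s*L[:,0]+c*L[:,1],L[:,2]]
E
python3 - <<'E'
from h import *
from plant import manip
T=manip.grab_frame("top");S=manip.grab_frame("scene")
L=np.array([[60,110,62],[60,-70,62],[-60,-70,62],[-60,110,62]])/1e3
t=np.array([[105,62],[362,143],[312,318],[50,237]])/4+[280,165]
s=(np.array([[605,48],[700,200],[548,243],[455,88]])-[400,0])/4+[290,175]
K=np.array([[36,25,98],[36,-25,98],[-36,-25,98],[-36,25,98]])/1e3
kt=np.array([[213,125],[298,148],[265,252],[187,230]])/4+[280,165]
def res(p,which=3):
    r=[]
    if which&1:r.append(proj(T,w(p,L))-t)
    if which&2:r.append(proj(S,w(p,L))-s)
    return np.concatenate(r).ravel()
for k in(1,2,3):
    q=least_squares(res,[.6,0,-.2],args=(k,)); print(k,q.x,np.round(q.fun,1))
p=q.x
print("crown top pixels pred",proj(T,w(p,K)),kt)
q=least_squares(lambda p:(proj(T,w(p,K))-kt).ravel(),p);print(q.x,np.round(q.fun,1))
E
```

```text
1 [ 0.53752318 -0.0905059  -0.25745461] [-0.6  0.3  0.9  0.   0.5  0.1 -0.8 -0.4]
2 [ 0.54388771 -0.09211758 -0.28939821] [-0.8 -0.2  0.9  0.4 -0.3  0.7  0.2 -1.2]
3 [ 0.5400423  -0.09162709 -0.26918122] [ 0.3 -1.   1.5 -0.5  0.6 -0.7 -0.5 -1.9 -2.7  0.1  0.   0.5 -0.9  1.3
 -1.4 -0.3]
crown top pixels pred [[335.17747785 194.81628852]
 [354.01480222 200.79438475]
 [345.56407094 227.58521372]
 [326.53513506 221.46458577]] [[333.25 196.25]
 [354.5  202.  ]
 [346.25 228.  ]
 [326.75 222.5 ]]
[ 0.53741904 -0.0913766  -0.23320041] [ 1.2 -0.2 -1.  -0.7 -0.2  0.4  0.   0.5]
```

move_arm([
  [-2.69, -2.67, 0, 0, 0, 0, 1],
  [-2.69, -2.67, 0, 0, 0, 0, 1],
  [-2.69, -2.67, 0, 0, 0, 0, 1],
  [-2.69, -2.67, 0, 0, 0, 0, 1],
  [-2.69, -2.67, 0, 0, 0, 0, 1],
  [-2.69, -2.67, 0, 0, 0, 0, 1],
  [-2.69, -2.67, 0, 0, 0, 0, 1],
  [-2.69, -2.67, 0, 0, 0, 0, 1],
  [-2.69, -2.67, 0, 0, 0, 0, 1],
  [-2.69, -2.67, 0, 0, 0, 0, 1],
  [-2.69, -2.67, 0, 0, 0, 0, 1],
  [-2.69, -2.67, 0, 0, 0, 0, 1],
  [-2.69, -2.67, 0, 0, 0, 0, 1],
  [-2.69, -2.67, 0, 0, 0, 0, 1],
  [-2.69, -2.67, 0, 0, 0, 0, 1],
  [-2.69, -2.67, 0, 0, 0, 0, 1],
  [-2.69, -2.67, 0, 0, 0, 0, 1],
  [-2.69, -2.67, 0, 0, 0, 0, 1],
  [-2.69, -2.67, 0, 0, 0, 0, 1],
  [-2.69, -2.67, 0, 0, 0, 0, 1],
])

```text
time: 1.87
tool_pos: [0.5387, -0.0912, 0.2501]
tool_rot: [-0.0, 0.165, 0.986, 0.0]
contact_force: [0.7, 0.3, 1.0]
gripper_width: 1.003
grasp_force: 0.0
```

```bash
cat >> h.py <<'E'
def rep(yaw=-0.26,goal=None):
    from plant import manip
    s=manip.state(); q=s["tool_rot"]; M=Ro.from_quat([q[1],q[2],q[3],q[0]]).as_matrix()
    print("t %.2f"%s["time"],"pos",np.round(s["tool_pos"]*1e3,1),"F tool",np.round(M.T@s["contact_force"],2),"T",np.round(M.T@s["ft_torque"],2),"gw %.3f gf %.1f"%(s["gripper_width"],s["grasp_force"]))
    R=np.c_[[-np.cos(yaw),-np.sin(yaw),0],[-np.sin(yaw),np.cos(yaw),0],[0,0,-1]]
    print("turn deg",np.round(np.degrees((Ro.from_matrix(M.T@R)).as_rotvec()),2))
    if goal is not None:
        d=np.array(goal)-s["tool_pos"]; print("shift cm",np.round(M.T@d*100,2),"after turn",np.round(R.T@d*100,2))
E
python3 -c "
from h import *
rep(goal=[.5385,-.091,.15])"
```

```text
t 1.87 pos [538.7 -91.2 250.1] F tool [-0.61  0.51 -1.04] T [ 0.   -0.01 -0.  ] gw 1.003 gf 0.0
turn deg [ 0.01 -0.   -4.14]
shift cm [2.000e-02 1.000e-02 1.001e+01] after turn [2.000e-02 1.000e-02 1.001e+01]
```

move_arm([
  [0, 0, 3, 0, 0, -2.0, 1],
  [0, 0, 3, 0, 0, -2.1, 1],
  [0, 0, 3, 0, 0, 0, 1],
  [0, 0, 1.5, 0, 0, 0, 1],
  [0, 0, 0, 0, 0, 0, 1],
  [0, 0, 0, 0, 0, 0, 1],
])

```text
time: 2.37
tool_pos: [0.5376, -0.089, 0.1444]
tool_rot: [-0.001, 0.13, 0.992, 0.0]
contact_force: [0.5, 0.5, -0.0]
gripper_width: 1.002
grasp_force: 0.0
```

```bash
python3 -c "
from h import *
from plant import manip
rep(goal=[.5385,-.091,.086])
S=manip.grab_frame('scene')['img'][130:255,265:415];T=manip.grab_frame('top')['img'][150:275,260:410]
cv2.imwrite('pics/c1.png',np.hstack([cv2.resize(x,(400,333),interpolation=cv2.INTER_CUBIC) for x in(T,S)]))"
```

```text
t 2.37 pos [537.6 -89.  144.4] F tool [-0.37  0.59  0.01] T [-0.01 -0.07 -0.  ] gw 1.002 gf 0.0
turn deg [ 0.01 -0.14 -0.02]
shift cm [-0.15 -0.17  5.84] after turn [-0.14 -0.17  5.84]
```

View pics/c1.png

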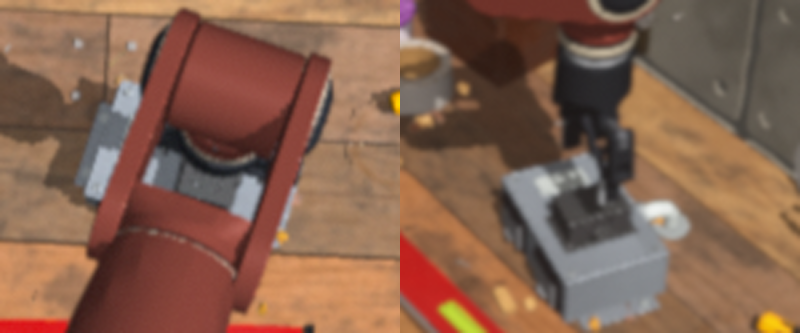

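move_arm([
  [-0.15, -0.17, 0, 0, 0, 0, 1],
  [0, 0, 2, 0, 0, 0, 1],
  [0, 0, 2, 0, 0, 0, 1],
  [0, 0, 1, 0, 0, 0, 1],
  [0, 0, 1, 0, 0, 0, 0.8],
  [0, 0, 0, 0, 0, 0, 0.6],
  [0, 0, 0, 0, 0, 0, 0.55],
  [0, 0, 0, 0, 0, 0, 0.55],
  [0, 0, 0, 0, 0, 0, 0.55],
])

```text
time: 3.22
tool_pos: [0.5402, -0.0915, 0.0867]
tool_rot: [0.001, 0.13, 0.992, -0.0]
contact_force: [0.6, 0.0, -0.6]
gripper_width: 0.781
grasp_force: 0.0
```

```bash
python3 -c "
from h import *
rep(goal=[.5385,-.091,.084])"
```

```text
t 3.22 pos [540.2 -91.5  86.7] F tool [-0.54  0.15  0.58] T [ 0.01 -0.02 -0.03] gw 0.781 gf 0.0
turn deg [-0.01  0.13 -0.01]
shift cm [0.18 0.01 0.27] after turn [0.18 0.01 0.27]
```

move_arm([
  [0.1, 0, 0.2, 0, 0, 0, 0.5],
  [0, 0, 0, 0, 0, 0, 0.5],
  [0, 0, 0, 0, 0, 0, 0.47],
  [0, 0, 0, 0, 0, 0, 0.47],
])

```text
time: 3.55
tool_pos: [0.5385, -0.0908, 0.0835]
tool_rot: [0.0, 0.13, 0.992, 0.0]
contact_force: [0.4, 1.0, 0.2]
gripper_width: 0.739
grasp_force: 0.5
```

```bash
python3 -c "
from h import *
rep(goal=[.5385,-.091,.084])"
```

```text
t 3.55 pos [538.5 -90.8  83.5] F tool [-0.13  1.03 -0.17] T [-0.16 -0.01  0.02] gw 0.739 gf 0.5
turn deg [ 0.02  0.02 -0.01]
shift cm [-0.01 -0.01 -0.05] after turn [-0.01 -0.01 -0.05]
```

move_arm([
  [0, 0, 0, 0, 0, 0, 0.44],
  [0, 0, 0, 0, 0, 0, 0.44],
  [0, 0, 0, 0, 0, 0, 0.44],
])

```text
time: 3.8
tool_pos: [0.5386, -0.0904, 0.0837]
tool_rot: [0.0, 0.13, 0.992, 0.001]
contact_force: [0.8, 4.9, 3.9]
gripper_width: 0.722
grasp_force: 2.3
```

```bash
python3 -c "
from h import *
rep(goal=[.5385,-.091,.084])"
```

```text
t 3.80 pos [538.6 -90.4  83.7] F tool [ 0.46  4.93 -3.88] T [-0.81  0.17 -0.  ] gw 0.722 gf 2.3
turn deg [ 0.07  0.01 -0.  ]
shift cm [-0.   -0.06 -0.03] after turn [-0.   -0.06 -0.03]
```

move_arm([
  [0, 0.05, -0.1, 0, 0, 0, 0.44],
  [0, 0, 0, 0, 0, 0, 0.44],
  [0, 0, 0, 0, 0, 0, 0.44],
])

```text
time: 4.05
tool_pos: [0.5385, -0.0904, 0.0841]
tool_rot: [0.0, 0.13, 0.992, 0.0]
contact_force: [1.7, 2.7, 0.2]
gripper_width: 0.721
grasp_force: 1.8
```

```bash
python3 -c "
from h import *
rep(goal=[.5385,-.091,.084])"
```

```text
t 4.05 pos [538.5 -90.4  84.1] F tool [-0.98  3.07 -0.21] T [-0.56 -0.14  0.03] gw 0.721 gf 1.8
turn deg [ 0.01  0.02 -0.02]
shift cm [-0.01 -0.06  0.01] after turn [-0.01 -0.06  0.01]
```

move_arm([
  [0, 0, 0, 0, 0, 0, 0.42],
  [0, 0, 0, 0, 0, 0, 0.42],
  [0, 0, 0, 0, 0, 0, 0.42],
])

```text
time: 4.3
tool_pos: [0.5386, -0.0902, 0.0844]
tool_rot: [0.0, 0.13, 0.992, 0.0]
contact_force: [1.6, 5.1, 1.2]
gripper_width: 0.709
grasp_force: 2.5
```

```bash
python3 -c "
from h import *
rep(goal=[.5385,-.091,.084])"
```

```text
t 4.30 pos [538.6 -90.2  84.4] F tool [-0.19  5.32 -1.24] T [-0.89 -0.06  0.02] gw 0.709 gf 2.5
turn deg [ 0.04  0.01 -0.02]
shift cm [-0.01 -0.08  0.04] after turn [-0.01 -0.08  0.04]
```

move_arm([
  [0, 0.1, 0, 0, 0, 0, 0.42],
  [0, 0, 0, 0, 0, 0, 0.42],
  [0, 0, 0, 0, 0, 0, 0.42],
])

```text
time: 4.55
tool_pos: [0.5386, -0.0898, 0.0842]
tool_rot: [-0.0, 0.13, 0.992, -0.0]
contact_force: [0.5, 1.9, 0.6]
gripper_width: 0.713
grasp_force: 1.0
```

```bash
python3 -c "
from h import *
rep(goal=[.5385,-.091,.084])"
```

```text
t 4.55 pos [538.6 -89.8  84.2] F tool [-0.    1.94 -0.64] T [-0.31 -0.07 -0.02] gw 0.713 gf 1.0
turn deg [-0.04 -0.01 -0.01]
shift cm [-0.02 -0.12  0.02] after turn [-0.02 -0.12  0.02]
```

move_arm([
  [0, 0.08, 0, 0, 0, 0, 0.4],
  [0, 0, 0, 0, 0, 0, 0.4],
  [0, 0, 0, 0, 0, 0, 0.4],
])

```text
time: 4.8
tool_pos: [0.5388, -0.0894, 0.0844]
tool_rot: [-0.0, 0.13, 0.992, -0.001]
contact_force: [0.2, -1.4, 1.6]
gripper_width: 0.7
grasp_force: 4.1
```

```bash
python3 -c "
from h import *
rep(goal=[.5385,-.091,.084])"
```

```text
t 4.80 pos [538.8 -89.4  84.4] F tool [-0.58 -1.27 -1.64] T [0.17 0.08 0.01] gw 0.700 gf 4.1
turn deg [-0.08 -0.01 -0.02]
shift cm [-0.02 -0.16  0.04] after turn [-0.02 -0.16  0.04]
```

move_arm([
  [0, 0, 0, 0, 0, 0, 0.38],
  [0, 0, 0, 0, 0, 0, 0.38],
  [0, 0, 0, 0, 0, 0, 0.38],
])

```text
time: 5.05
tool_pos: [0.5389, -0.0891, 0.0844]
tool_rot: [-0.0, 0.13, 0.992, -0.0]
contact_force: [-0.9, -1.4, 1.8]
gripper_width: 0.691
grasp_force: 7.1
```

```bash
python3 -c "
from h import *
rep(goal=[.5385,-.091,.084])"
```

```text
t 5.05 pos [538.9 -89.1  84.4] F tool [ 0.52 -1.61 -1.83] T [0.17 0.07 0.01] gw 0.691 gf 7.1
turn deg [-0.04  0.   -0.02]
shift cm [-0.01 -0.19  0.04] after turn [-0.01 -0.19  0.04]
```

move_arm([
  [0, -0.03, 0, 0, 0, 0, 0.36],
  [0, 0, 0, 0, 0, 0, 0.34],
  [0, 0, 0, 0, 0, 0, 0.33],
  [0, 0, 0, 0, 0, 0, 0.33],
])

```text
time: 5.38
tool_pos: [0.5389, -0.0892, 0.0846]
tool_rot: [0.0, 0.13, 0.992, -0.0]
contact_force: [-2.1, -1.2, 5.5]
gripper_width: 0.668
grasp_force: 11.9
```

```bash
python3 -c "
from h import *
rep(goal=[.5385,-.091,.084])"
```

```text
t 5.38 pos [538.9 -89.2  84.6] F tool [ 1.76 -1.72 -5.51] T [0.27 0.34 0.01] gw 0.668 gf 11.9
turn deg [-0.01  0.01 -0.01]
shift cm [-0.01 -0.19  0.06] after turn [-0.01 -0.19  0.06]
```

move_arm([
  [0, 0, -0.1, 0, 0, 0, 0.33],
  [0, 0, -0.1, 0, 0, 0, 0.33],
  [0, 0, 0, 0, 0, 0, 0.33],
])

```text
time: 5.63
tool_pos: [0.5385, -0.0887, 0.0856]
tool_rot: [-0.0, 0.13, 0.992, 0.0]
contact_force: [0.4, -0.2, -1.3]
gripper_width: 0.667
grasp_force: 12.4
```

```bash
python3 -c "
from h import *
rep(goal=[.5385,-.091,.084])"
```

```text
t 5.63 pos [538.5 -88.7  85.6] F tool [-0.44 -0.1   1.32] T [-0.03  0.04  0.02] gw 0.667 gf 12.4
turn deg [ 0.02 -0.05 -0.01]
shift cm [-0.06 -0.22  0.16] after turn [-0.06 -0.22  0.16]
```

move_arm([
  [0, 0, -0.2, 0, 0, 0, 0.33],
  [0, 0, -0.4, 0, 0, 0, 0.33],
  [0, 0, -0.6, 0, 0, 0, 0.33],
  [0, 0, -0.8, 0, 0, 0, 0.33],
  [0, 0, 0, 0, 0, 0, 0.33],
])

```text
time: 6.05
tool_pos: [0.5407, -0.0895, 0.1094]
tool_rot: [0.002, 0.13, 0.992, -0.0]
contact_force: [-0.1, 0.4, -0.2]
gripper_width: 0.665
grasp_force: 12.1
```

```bash
python3 -c "
from h import *
rep()"
```

```text
t 6.05 pos [540.7 -89.5 109.4] F tool [0.23 0.35 0.23] T [ 0.02 -0.06 -0.04] gw 0.665 gf 12.1
turn deg [-0.01  0.27 -0.01]
```

move_arm([
  [0, 0, -1, 0, 0, 0, 0.33],
  [0, 0, -2, 0, 0, 0, 0.33],
  [0, 0, -2, 0, 0, 0, 0.33],
  [0, -1, -1, 0, 0, 0, 0.33],
  [0, -2.5, 0, 0, 0, 0, 0.33],
  [0, -3, 0, 0, 0, 0, 0.33],
  [0, -3, 0, 0, 0, 0, 0.33],
  [0, -3, 0, 0, 0, 0, 0.33],
  [0, -2.5, 0, 0, 0, 0, 0.33],
  [0, -1.5, 0, 0, 0, 0, 0.33],
  [0, -0.5, 1, 0, 0, 0, 0.33],
  [0, 0, 2, 0, 0, 0, 0.33],
  [0, 0, 2, 0, 0, 0, 0.33],
  [0, 0, 2, 0, 0, 0, 0.33],
  [0, 0, 2, 0, 0, 0, 0.33],
  [0, 0, 1.5, 0, 0, 0, 0.33],
  [0, 0, 1, 0, 0, 0, 0.33],
  [0, 0, 0.5, 0, 0, 0, 0.33],
  [0, 0, 0, 0, 0, 0, 0.33],
  [0, 0, 0, 0, 0, 0, 0.33],
])

```text
time: 7.72
tool_pos: [0.4955, -0.2535, 0.0468]
tool_rot: [0.0, 0.13, 0.992, -0.0]
contact_force: [-0.0, -1.3, -1.1]
gripper_width: 0.667
grasp_force: 12.2
```

```bash
python3 -c "
from h import *
rep()"
```

```text
t 7.72 pos [ 495.5 -253.5   46.8] F tool [-0.31 -1.26  1.09] T [ 0.02 -0.   -0.05] gw 0.667 gf 12.2
turn deg [-0.01  0.04 -0.  ]
```

Going down gently until it touches the bench.

move_arm([
  [0, 0, 0.2, 0, 0, 0, 0.33],
  [0, 0, 0.2, 0, 0, 0, 0.33],
  [0, 0, 0.15, 0, 0, 0, 0.33],
  [0, 0, 0, 0, 0, 0, 0.33],
  [0, 0, 0, 0, 0, 0, 0.33],
])

```text
time: 8.13
tool_pos: [0.4962, -0.2539, 0.0423]
tool_rot: [0.001, 0.13, 0.992, -0.0]
contact_force: [-0.1, 1.3, 5.1]
gripper_width: 0.663
grasp_force: 11.8
```

```bash
python3 -c "
from h import *
rep()"
```

```text
t 8.13 pos [ 496.2 -253.9   42.3] F tool [ 0.42  1.23 -5.13] T [-0.08  0.09 -0.09] gw 0.663 gf 11.8
turn deg [-0.03  0.15 -0.01]
```

move_arm([
  [0, 0, 0, 0, 0, 0, 0.4],
  [0, 0, 0, 0, 0, 0, 0.47],
  [0, 0, 0, 0, 0, 0, 0.6],
  [0, 0, 0, 0, 0, 0, 0.9],
  [0, 0, 0, 0, 0, 0, 0.9],
  [0, 0, -1, 0, 0, 0, 0.9],
  [0, 0, -2, 0, 0, 0, 0.9],
  [0, 0, -3, 0, 0, 0, 0.9],
  [0, 0, -3, 0, 0, 0, 0.5],
  [0, 1, -2, 0, 0, 0, 0],
  [0, 2, -1, 0, 0, 0, -1],
  [0, 3, 0, 0, 0, 0, -1],
  [0, 3, 0, 0, 0, 0, -1],
  [0, 3, 0, 0, 0, 0, -1],
  [0, 3, 0, 0, 0, 0, -1],
  [0, 1.5, 0, 0, 0, 0, -1],
  [0, 0.5, 0, 0, 0, 0, -1],
  [0, 0, 0, 0, 0, 0, -1],
  [0, 0, 0, 0, 0, 0, -1],
  [0, 0, 0, 0, 0, 0, -1],
])

```text
time: 9.8
tool_pos: [0.5387, -0.0901, 0.161]
tool_rot: [0.0, 0.13, 0.991, -0.0]
contact_force: [-0.1, -0.6, -0.1]
gripper_width: -0.004
grasp_force: 0.0
```

```bash
python3 -c "
from h import *
from plant import manip
rep(goal=[.5385,-.0887,.11])
S=manip.grab_frame('scene')['img'][140:290,270:450];T=manip.grab_frame('top')['img'][150:300,260:440]
cv2.imwrite('pics/c2.png',np.hstack([cv2.resize(x,(400,333),interpolation=cv2.INTER_CUBIC) for x in(T,S)]))"
```

```text
t 9.80 pos [538.7 -90.1 161. ] F tool [-0.08 -0.61  0.11] T [-0.02 -0.   -0.04] gw -0.004 gf 0.0
turn deg [-0.02  0.01 -0.08]
shift cm [0.05 0.13 5.1 ] after turn [0.05 0.13 5.1 ]
```

View pics/c2.png

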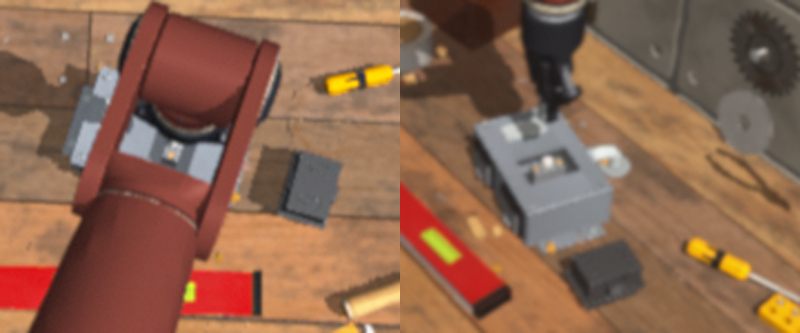

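The cover stands upright on the bench at right, about (318,188) in the left crop. The white button is exposed at (547,162) in the right crop. Pushing it is next.

move_arm([
  [0, 0, 1.5, 0, 0, 0, -1],
  [0, 0, 2, 0, 0, 0, -1],
  [0, 0, 1, 0, 0, 0, -1],
  [0, 0, 0.5, 0, 0, 0, -1],
  [0, 0, 0.3, 0, 0, 0, -1],
  [0, 0, 0.2, 0, 0, 0, -1],
  [0, 0, 0, 0, 0, 0, -1],
])

```text
time: 10.48
tool_pos: [0.5391, -0.0893, 0.1061]
tool_rot: [0.0, 0.13, 0.992, -0.0]
contact_force: [-0.4, 0.4, 0.6]
gripper_width: -0.001
grasp_force: 0.0
```

move_arm([
  [0, 0, 0.15, 0, 0, 0, -1],
  [0, 0, 0.15, 0, 0, 0, -1],
  [0, 0, 0, 0, 0, 0, -1],
])

```text
time: 10.73
tool_pos: [0.539, -0.0891, 0.1031]
tool_rot: [0.0, 0.13, 0.992, -0.0]
contact_force: [0.0, -0.6, -0.6]
gripper_width: -0.002
grasp_force: 0.0
```

move_arm([
  [0, 0, 0.15, 0, 0, 0, -1],
  [0, 0, 0.15, 0, 0, 0, -1],
  [0, 0, 0, 0, 0, 0, -1],
])

```text
time: 10.98
tool_pos: [0.5387, -0.089, 0.0995]
tool_rot: [-0.0, 0.13, 0.992, 0.0]
contact_force: [-0.6, -0.1, -0.8]
gripper_width: 0.0
grasp_force: 0.0
```

move_arm([
  [0, 0, 0.15, 0, 0, 0, -1],
  [0, 0, 0.15, 0, 0, 0, -1],
  [0, 0, 0, 0, 0, 0, -1],
])

```text
time: 11.23
tool_pos: [0.5386, -0.089, 0.0964]
tool_rot: [-0.0, 0.13, 0.992, 0.0]
contact_force: [-0.2, -0.4, 0.0]
gripper_width: -0.004
grasp_force: 0.0
```

move_arm([
  [0, 0, 0.15, 0, 0, 0, -1],
  [0, 0, 0.15, 0, 0, 0, -1],
  [0, 0, 0, 0, 0, 0, -1],
])

```text
time: 11.48
tool_pos: [0.5386, -0.089, 0.0934]
tool_rot: [-0.0, 0.13, 0.992, 0.0]
contact_force: [-0.5, 0.7, -1.0]
gripper_width: 0.005
grasp_force: 0.0
```

move_arm([
  [0, 0, 0.15, 0, 0, 0, -1],
  [0, 0, 0.1, 0, 0, 0, -1],
  [0, 0, 0, 0, 0, 0, -1],
])

```text
time: 11.73
tool_pos: [0.5389, -0.0891, 0.0912]
tool_rot: [-0.0, 0.13, 0.992, 0.0]
contact_force: [-0.4, -1.4, -0.7]
gripper_width: 0.002
grasp_force: 0.0
```

move_arm([
  [0, 0, 0.15, 0, 0, 0, -1],
  [0, 0, 0, 0, 0, 0, -1],
])

```text
time: 11.9
tool_pos: [0.539, -0.0891, 0.0901]
tool_rot: [0.0, 0.13, 0.992, -0.0]
contact_force: [-0.7, 0.1, 2.3]
gripper_width: 0.001
grasp_force: 1.0
```

move_arm([
  [0, 0, 0.15, 0, 0, 0, -1],
  [0, 0, 0.15, 0, 0, 0, -1],
  [0, 0, 0, 0, 0, 0, -1],
])

```text
time: 12.15
tool_pos: [0.539, -0.0891, 0.0868]
tool_rot: [0.0, 0.13, 0.992, -0.0]
contact_force: [-1.0, -0.8, 3.3]
gripper_width: -0.001
grasp_force: 1.3
```

move_arm([
  [0, 0, 0.15, 0, 0, 0, -1],
  [0, 0, 0.05, 0, 0, 0, -1],
  [0, 0, 0, 0, 0, 0, -1],
])

```text
time: 12.4
tool_pos: [0.539, -0.0891, 0.0848]
tool_rot: [0.0, 0.13, 0.992, -0.0]
contact_force: [-0.3, 1.4, 3.3]
gripper_width: -0.006
grasp_force: 1.3
```

move_arm([
  [0, 0, 0.1, 0, 0, 0, -1],
  [0, 0, 0, 0, 0, 0, -1],
])

```text
time: 12.57
tool_pos: [0.5391, -0.0891, 0.0843]
tool_rot: [0.0, 0.13, 0.992, -0.0]
contact_force: [-1.9, 0.8, 6.3]
gripper_width: -0.002
grasp_force: 3.2
```

move_arm([
  [0, 0, 0.05, 0, 0, 0, -1],
  [0, 0, 0, 0, 0, 0, -1],
  [0, 0, 0, 0, 0, 0, -1],
])

```text
time: 12.82
tool_pos: [0.5391, -0.0891, 0.0843]
tool_rot: [0.0, 0.13, 0.992, -0.0]
contact_force: [-3.2, 1.4, 9.0]
gripper_width: 0.003
grasp_force: 4.4
```

move_arm([
  [0, 0, 0, 0, 0, 0, -1],
  [0, 0, -0.75, 0, 0, 0, -1],
  [0, 0, -2, 0, 0, 0, -1],
  [0, 0, -3, 0, 0, 0, 0],
  [0, -1, -2, 0, 0, 0, 1],
  [0, -2.5, 0, 0, 0, 0, 1],
  [0, -3, 0, 0, 0, 0, 1],
  [0, -3, 0, 0, 0, 0, 1],
  [0, -3, 0, 0, 0, 0, 1],
  [0, -2.5, 0, 0, 0, 0, 1],
  [0, -1.5, 0, 0, 0, 0, 1],
  [0, -0.5, 1, 0, 0, 0, 1],
  [0, 0, 2, 0, 0, 0, 1],
  [0, 0, 3, 0, 0, 0, 1],
  [0, 0, 3, 0, 0, 0, 1],
  [0, 0, 2, 0, 0, 0, 0.8],
  [0, 0, 0.9, 0, 0, 0, 0.6],
  [0, 0, 0, 0, 0, 0, 0.5],
  [0, 0, 0, 0, 0, 0, 0.44],
  [0, 0, 0, 0, 0, 0, 0.44],
])

```text
time: 14.48
tool_pos: [0.4963, -0.2537, 0.0434]
tool_rot: [0.001, 0.13, 0.992, -0.001]
contact_force: [0.2, 0.1, 0.1]
gripper_width: 0.722
grasp_force: 0.3
```

```bash
python3 -c "
from h import *
rep()"
```

```text
t 14.48 pos [ 496.3 -253.7   43.4] F tool [-0.11  0.17 -0.1 ] T [-0.11 -0.03  0.03] gw 0.722 gf 0.3
turn deg [-0.04  0.15  0.01]
```

move_arm([
  [0, 0, 0, 0, 0, 0, 0.4],
  [0, 0, 0, 0, 0, 0, 0.4],
  [0, 0, 0, 0, 0, 0, 0.4],
])

```text
time: 14.73
tool_pos: [0.4963, -0.2539, 0.0436]
tool_rot: [0.002, 0.13, 0.992, -0.001]
contact_force: [0.3, 1.1, 3.1]
gripper_width: 0.702
grasp_force: 4.0
```

```bash
python3 -c "
from h import *
rep()"
```

```text
t 14.73 pos [ 496.3 -253.9   43.6] F tool [ 0.02  1.09 -3.08] T [-0.19 -0.11 -0.  ] gw 0.702 gf 4.0
turn deg [-0.04  0.19 -0.01]
```

move_arm([
  [0, 0, 0, 0, 0, 0, 0.37],
  [0, 0, 0, 0, 0, 0, 0.34],
  [0, 0, 0, 0, 0, 0, 0.33],
  [0, 0, 0, 0, 0, 0, 0.33],
  [0, 0, -0.2, 0, 0, 0, 0.33],
  [0, 0, -0.3, 0, 0, 0, 0.33],
  [0, 0, -0.5, 0, 0, 0, 0.33],
  [0, 0, 0, 0, 0, 0, 0.33],
  [0, 0, 0, 0, 0, 0, 0.33],
])

```text
time: 15.48
tool_pos: [0.495, -0.2534, 0.0519]
tool_rot: [0.0, 0.13, 0.992, -0.0]
contact_force: [0.3, 0.2, -1.6]
gripper_width: 0.665
grasp_force: 12.3
```

```bash
python3 -c "
from h import *
rep()"
```

```text
t 15.48 pos [ 495.  -253.4   51.9] F tool [-0.22  0.29  1.65] T [ 0.02  0.03 -0.  ] gw 0.665 gf 12.3
turn deg [-0.01  0.01 -0.02]
```

move_arm([
  [0, 0, -1, 0, 0, 0, 0.33],
  [0, 0, -2, 0, 0, 0, 0.33],
  [0, 0, -3, 0, 0, 0, 0.33],
  [0, 0, -3, 0, 0, 0, 0.33],
  [0, 1, -1.9, 0, 0, 0, 0.33],
  [0, 2.5, 0, 0, 0, 0, 0.33],
  [0, 3, 0, 0, 0, 0, 0.33],
  [0, 3, 0, 0, 0, 0, 0.33],
  [0, 3, 0, 0, 0, 0, 0.33],
  [0, 2.5, 0, 0, 0, 0, 0.33],
  [0, 1.5, 0, 0, 0, 0, 0.33],
  [0, 0.5, 1, 0, 0, 0, 0.33],
  [0, 0, 2, 0, 0, 0, 0.33],
  [0, 0, 1.4, 0, 0, 0, 0.33],
  [0, 0, 1, 0, 0, 0, 0.33],
  [0, 0, 0, 0, 0, 0, 0.33],
  [0, 0, 0, 0, 0, 0, 0.33],
  [0, 0, 0, 0, 0, 0, 0.33],
  [0, 0, 0, 0, 0, 0, 0.33],
])

```text
time: 17.07
tool_pos: [0.5392, -0.0895, 0.1076]
tool_rot: [0.0, 0.13, 0.992, -0.0]
contact_force: [0.6, 0.9, -0.8]
gripper_width: 0.666
grasp_force: 12.3
```

```bash
python3 -c "
from h import *
from plant import manip
rep(goal=[.5385,-.0887,.0856])
S=manip.grab_frame('scene')['img'][150:260,280:390];T=manip.grab_frame('top')['img'][160:270,270:380]
cv2.imwrite('pics/c3.png',np.hstack([cv2.resize(x,(400,400),interpolation=cv2.INTER_CUBIC) for x in(T,S)]))"
```

```text
t 17.07 pos [539.2 -89.5 107.6] F tool [-0.36  1.07  0.77] T [-0.06  0.02  0.01] gw 0.666 gf 12.3
turn deg [-0.01  0.06 -0.04]
shift cm [0.09 0.06 2.2 ] after turn [0.09 0.06 2.2 ]
```

View pics/c3.png

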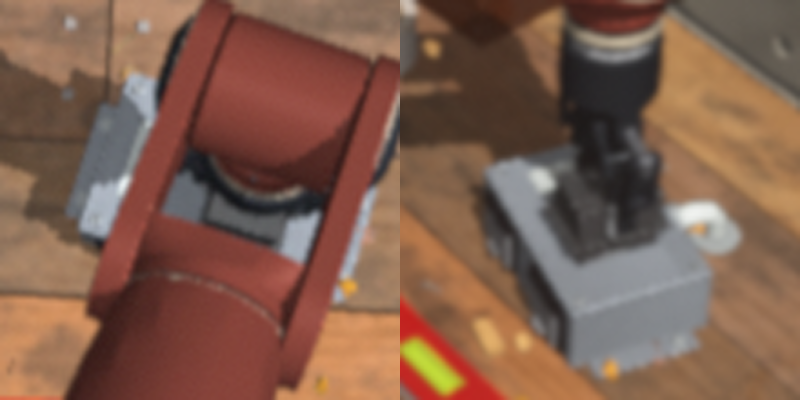

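The cover hangs level just above the mouth, at about (605,215) in the right crop. I'll lower it in small steps and watch the force.

move_arm([
  [0, 0, 0.2, 0, 0, 0, 0.33],
  [0, 0, 0.2, 0, 0, 0, 0.33],
  [0, 0, 0.1, 0, 0, 0, 0.33],
  [0, 0, 0, 0, 0, 0, 0.33],
])

```text
time: 17.5
tool_pos: [0.5385, -0.0889, 0.1013]
tool_rot: [-0.0, 0.13, 0.992, 0.0]
contact_force: [0.5, -0.5, -2.7]
gripper_width: 0.668
grasp_force: 12.3
```

move_arm([
  [0, 0, 0.15, 0, 0, 0, 0.33],
  [0, 0, 0.15, 0, 0, 0, 0.33],
  [0, 0, 0, 0, 0, 0, 0.33],
])

```text
time: 17.75
tool_pos: [0.5386, -0.089, 0.0984]
tool_rot: [-0.0, 0.13, 0.992, 0.0]
contact_force: [-0.0, 0.8, -1.5]
gripper_width: 0.667
grasp_force: 12.3
```

```bash
python3 -c "
from h import *
rep(goal=[.5385,-.0887,.0856])"
```

```text
t 17.75 pos [538.6 -89.   98.4] F tool [0.21 0.79 1.51] T [ 0.03 -0.05  0.01] gw 0.667 gf 12.3
turn deg [ 0.   -0.04 -0.01]
shift cm [0.02 0.02 1.28] after turn [0.02 0.02 1.28]
```

move_arm([
  [0, 0, 0.15, 0, 0, 0, 0.33],
  [0, 0, 0.2, 0, 0, 0, 0.33],
  [0, 0, 0.2, 0, 0, 0, 0.33],
  [0, 0, 0.15, 0, 0, 0, 0.33],
  [0, 0, 0, 0, 0, 0, 0.33],
])

```text
time: 18.17
tool_pos: [0.5387, -0.0888, 0.0913]
tool_rot: [-0.0, 0.13, 0.992, 0.0]
contact_force: [1.1, 1.8, -1.8]
gripper_width: 0.668
grasp_force: 10.3
```

move_arm([
  [0, 0, 0.15, 0, 0, 0, 0.33],
  [0, 0, 0.15, 0, 0, 0, 0.33],
  [0, 0, 0.15, 0, 0, 0, 0.33],
  [0, 0, 0, 0, 0, 0, 0.33],
])

```text
time: 18.5
tool_pos: [0.5391, -0.0894, 0.0881]
tool_rot: [0.0, 0.13, 0.992, -0.0]
contact_force: [-2.1, 1.0, 2.8]
gripper_width: 0.666
grasp_force: 12.0
```

```bash
python3 -c "
from h import *
rep(goal=[.5385,-.0887,.0856])"
```

```text
t 18.50 pos [539.1 -89.4  88.1] F tool [ 2.29  0.42 -2.83] T [-0.02  0.33  0.03] gw 0.666 gf 12.0
turn deg [-0.03  0.02 -0.01]
shift cm [0.08 0.05 0.25] after turn [0.08 0.05 0.25]
```

move_arm([
  [0, 0, 0.1, 0, 0, 0, 0.33],
  [0, 0, 0, 0, 0, 0, 0.33],
  [0, 0, 0, 0, 0, 0, 0.33],
])

```text
time: 18.75
tool_pos: [0.5393, -0.0894, 0.0879]
tool_rot: [0.0, 0.13, 0.992, -0.0]
contact_force: [-4.2, 1.4, 8.3]
gripper_width: 0.666
grasp_force: 11.6
```

```bash
python3 -c "
from h import *
rep(goal=[.5385,-.0887,.0856])"
```

```text
t 18.75 pos [539.3 -89.4  87.9] F tool [ 4.39  0.25 -8.32] T [-0.02  0.71  0.02] gw 0.666 gf 11.6
turn deg [-0.03  0.03 -0.01]
shift cm [0.09 0.04 0.23] after turn [0.09 0.04 0.23]
```

move_arm([
  [0, 0, -0.05, 0, 0, 0, 0.36],
  [0, 0, 0, 0, 0, 0, 0.4],
  [0, 0, 0, 0, 0, 0, 0.44],
  [0, 0, 0, 0, 0, 0, 0.5],
  [0, 0, 0, 0, 0, 0, 0.7],
  [0, 0, 0, 0, 0, 0, 0.9],
  [0, 0, 0, 0, 0, 0, 0.9],
  [0, 0, -1, 0, 0, 0, 0.9],
  [0, 0, -2, 0, 0, 0, 0.9],
  [0, 0, -3, 0, 0, 0, 0.9],
  [0, 0, -3, 0, 0, 0, 0],
  [0, 0, -2, 0, 0, 0, -1],
  [0, 0, 0, 0, 0, 0, -1],
  [0, 0, 0, 0, 0, 0, -1],
])

```text
time: 19.92
tool_pos: [0.5399, -0.0894, 0.1992]
tool_rot: [0.002, 0.13, 0.992, -0.0]
contact_force: [-0.1, 0.2, -0.7]
gripper_width: 0.392
grasp_force: 0.0
```

```bash
python3 -c "
from h import *
from plant import manip
rep(goal=[.5385,-.0887,.0856])
S=manip.grab_frame('scene')['img'][170:250,290:390]
cv2.imwrite('pics/c4.png',cv2.resize(S,(700,560),interpolation=cv2.INTER_CUBIC))"
```

```text
t 19.92 pos [539.9 -89.4 199.2] F tool [0.19 0.14 0.72] T [-0.04  0.05 -0.03] gw 0.392 gf 0.0
turn deg [-0.01  0.25 -0.01]
shift cm [ 0.2   0.03 11.36] after turn [ 0.15  0.03 11.36]
```

View pics/c4.png

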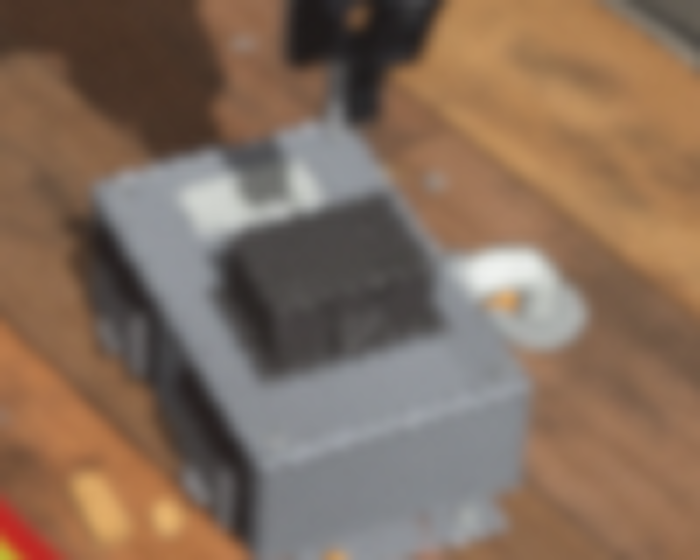

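The cover looks seated, level and centred on the box, with its crown at about (330,255). I'll compare it with the first image, then press lightly on the crown to confirm its height.

```bash
python3 -c "
from h import *
from plant import manip
a=cv2.imread('pics/scene0.png',0).astype(np.float32);b=cv2.cvtColor(manip.grab_frame('scene')['img'],cv2.COLOR_BGR2GRAY).astype(np.float32)
for n,(r0,r1,c0,c1) in dict(cover=(197,230,316,358),wall=(222,255,325,375)).items():
    best=[]
    M=np.eye(2,3,dtype=np.float32)
    cc,M=cv2.findTransformECC(a[r0:r1,c0:c1],b[r0:r1,c0:c1],M,cv2.MOTION_TRANSLATION,(3,200,1e-6)); print(n,cc,M[:,2])
"
```

```text
cover 0.982717270261303 [0.15436393 0.03817764]
wall 0.9996486101698101 [ 0.02311342 -0.01919054]
```

move_arm([
  [0, 0, 2, 0, 0, 0, -1],
  [0, 0, 3, 0, 0, 0, -1],
  [0, 0, 1.5, 0, 0, 0, -1],
  [0, 0, 0.7, 0, 0, 0, -1],
  [0, 0, 0.3, 0, 0, 0, -1],
  [0, 0, 0, 0, 0, 0, -1],
  [0, 0, 0, 0, 0, 0, -1],
])

```text
time: 20.6
tool_pos: [0.5393, -0.0892, 0.1225]
tool_rot: [0.0, 0.13, 0.992, -0.0]
contact_force: [0.9, -0.1, -0.1]
gripper_width: 0.001
grasp_force: 0.0
```

move_arm([
  [0, 0, 0.2, 0, 0, 0, -1],
  [0, 0, 0.2, 0, 0, 0, -1],
  [0, 0, 0, 0, 0, 0, -1],
])

```text
time: 20.85
tool_pos: [0.5392, -0.0892, 0.1183]
tool_rot: [0.0, 0.13, 0.992, -0.0]
contact_force: [-1.0, -0.7, 0.1]
gripper_width: 0.001
grasp_force: 0.0
```

move_arm([
  [0, 0, 0.1, 0, 0, 0, -1],
  [0, 0, 0.1, 0, 0, 0, -1],
  [0, 0, 0, 0, 0, 0, -1],
])

```text
time: 21.1
tool_pos: [0.5392, -0.0892, 0.117]
tool_rot: [0.0, 0.13, 0.992, -0.0]
contact_force: [-2.8, 1.4, 4.6]
gripper_width: 0.001
grasp_force: 2.4
```

move_arm([
  [0, 0, 0.1, 0, 0, 0, -1],
  [0, 0, 0, 0, 0, 0, -1],
  [0, 0, 0, 0, 0, 0, -1],
])

```text
time: 21.35
tool_pos: [0.5393, -0.0892, 0.117]
tool_rot: [0.0, 0.13, 0.992, -0.0]
contact_force: [-4.9, 1.8, 9.8]
gripper_width: 0.0
grasp_force: 4.9
```

move_arm([
  [0, 0, -1, 0, 0, 0, -1],
  [0, 0, -3, 0, 0, 0, -1],
  [0, 0, -4, 0, 0, 0, -1],
  [0, 0, -2, 0, 0, 0, -1],
  [0, 0, 0, 0, 0, 0, -1],
  [0, 0, 0, 0, 0, 0, -1],
  [0, 0, 0, 0, 0, 0, -1],
])

```text
time: 21.93
tool_pos: [0.5384, -0.0889, 0.214]
tool_rot: [-0.001, 0.13, 0.992, 0.0]
contact_force: [-0.5, -0.8, -1.7]
gripper_width: -0.002
grasp_force: 0.0
```

```bash
python3 -c "
from h import *
from plant import manip
a=cv2.imread('pics/scene0.png',0).astype(np.float32);b=cv2.cvtColor(manip.grab_frame('scene')['img'],cv2.COLOR_BGR2GRAY).astype(np.float32)
M=np.eye(2,3,dtype=np.float32)
print(cv2.findTransformECC(a[197:230,316:358],b[197:230,316:358],M,cv2.MOTION_TRANSLATION,(3,200,1e-6)))
rep(); print(manip.job_done())"
```

```text
(0.9927090284072494, array([[ 1.        ,  0.        ,  0.19461082],
       [ 0.        ,  1.        , -0.0077701 ]], dtype=float32))
t 21.98 pos [537.9 -88.8 213.1] F tool [-0.4   1.01 -0.28] T [-0.04  0.12  0.07] gw -0.000 gf 0.0
turn deg [ 0.   -0.16 -0.01]
the job is handed in; nothing more can be done
None
```

The job is handed in at about 22 s (no verdict came back): cover lifted off, button pushed to its stop at 9 N, cover back flush within about 0.5 mm of where it started, tabs released (their spring-out not measured), bystanders never approached.

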